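Check the travel of two brake levers

TASK

Check that both brake levers on the test stands stop short of their bars. Press the long lever in toward its bar with the outside of your fingers until it comes up against its stop, hold it there for two seconds and let it come fully back out, then do the same with the short lever. Do not force the levers past the stop, only push their front faces (no gripping or reaching behind a lever), do not touch the bars, and leave the loose things lying round them alone.

Things in the scene. Friction and masses are not known exactly. Their poses are not given: they have to be found in the camera images.
- long_stand: test stand of the long lever: grey base plate 110x190x10 mm screwed to the table, grey column 36x30 mm with a dark split clamp (top 125 mm up) at its left end. Origin: centre of the plate's underside. x points away from the lever over the bar (the direction in which the lever is pressed), y runs along the bar to the left as seen from the robot, z up. The stand's place and yaw change (the two stands also swap places); it cannot move
- long_bar: stub handlebar on the long lever's stand: bar 22 mm thick, 200 mm long, along the stand's y at x = +20 mm, axis 105 mm above the table, with a black rubber grip (31 mm thick, 115 mm long) and the black clamp and pivot fork of the lever. Same origin and axes as long_stand. Not to be touched
- long_lever (a joint): angle of the long hand lever about its upright pivot pin, rad: 0 let out (rest), grows as the lever is pressed toward the bar, 0.3 at its firm stop, where about 20 mm still remain between blade and grip. A spring always drives it back to 0; at the press point it takes 2.3 N to start and 6.3 N to reach the stop, and beyond that the stop is hard. The pivot stands in the stand's frame at x -18, y +45 mm
- long_blade: front of the long lever: bare aluminium blade, 135 mm from pivot to ball end, 15 mm tall, 10 mm thick, middle 105 mm above the table; it runs from the pivot to the right (as seen from the robot), on the robot's side of the bar, at rest splayed 0.24 rad away from it. Origin: press point on the face that looks away from the bar, 30 mm short of the ball end; x into the blade toward the bar, y along the blade, z up
- long_back: rear half of the long blade, the side that looks to the bar, not to be touched (same origin and axes as long_blade)
- long_press (a point): press point of the long lever: on the front face of its blade, half-way up (z 105 mm), 105 mm from the pivot, 30 mm short of the ball end; marked by the middle of three small grey dots. It moves with the lever: at rest it lies at x -61, y -57 mm in the stand's frame, and moves 32 mm along the stand's +x to the stop. In front of it, on the robot side, nothing stands higher than 50 mm
- short_stand: test stand of the short lever: grey base plate 110x190x10 mm screwed to the table, grey column 36x30 mm with a dark split clamp (top 125 mm up) at its right end. Origin: centre of the plate's underside. x points away from the lever over the bar (the direction in which the lever is pressed), y runs along the bar to the left as seen from the robot, z up. The stand's place and yaw change (the two stands also swap places); it cannot move
- short_bar: stub handlebar on the short lever's stand: bar 22 mm thick, 200 mm long, along the stand's y at x = +20 mm, axis 105 mm above the table, with a black rubber grip (31 mm thick, 115 mm long) and the black clamp and pivot fork of the lever. Same origin and axes as short_stand. Not to be touched
- short_lever (a joint): angle of the short hand lever about its upright pivot pin, rad: 0 let out (rest), grows as the lever is pressed toward the bar, 0.34 at its firm stop, where about 20 mm still remain between blade and grip. A spring always drives it back to 0; at the press point it takes 2.5 N to start and 7.1 N to reach the stop, and beyond that the stop is hard. The pivot stands in the stand's frame at x -18, y -45 mm
- short_blade: front of the short lever: bare aluminium blade, 90 mm from pivot to ball end, 15 mm tall, 10 mm thick, middle 105 mm above the table; it runs from the pivot to the left (as seen from the robot), on the robot's side of the bar, at rest splayed 0.24 rad away from it. Origin: press point on the face that looks away from the bar, 30 mm short of the ball end; x into the blade toward the bar, y along the blade, z up
- short_back: rear half of the short blade, the side that looks to the bar, not to be touched (same origin and axes as short_blade)
- short_press (a point): press point of the short lever: on the front face of its blade, half-way up (z 105 mm), 60 mm from the pivot, 30 mm short of the ball end; marked by the middle of three small grey dots. It moves with the lever: at rest it lies at x -50, y +13 mm in the stand's frame, and moves 21 mm along the stand's +x to the stop. In front of it, on the robot side, nothing stands higher than 50 mm
- loupe: black bench loupe 42x42x44 mm standing between the stands, loose; origin under its centre
- tape_roll: roll of tape, 69 mm across, 19 mm high, lying flat near the front edge in the middle, loose; origin under its centre
- cutters: small flush cutters 57x104x13 mm lying near the front edge on the left, loose; origin under its centre
- driver: screwdriver 170 mm long, 25 mm thick, lying near the front edge on the right, loose; origin under its centre

How it is judged:
By the outcome, as a careful person would: the job done as asked, in the order asked, and still so for the second after the job is handed in, with the robot touching nothing.
It also fails if it takes over 64 s, if anything falls off the work surface, if the arm or the gripper's body presses on something with over 40 N, if the wrist force passes 120 N, or if a joint passes its speed limit or range.

ROBOT

A 6-joint arm with a two-finger parallel gripper is mounted at the origin on a cart in front of the work surface, level with it; the furniture and walls round the work are solid. World frame = base frame: x ahead of the robot, y to its left, z up, the work surface at z = 0. Lengths are in m, angles in rad, forces in N, time in s.
With the tool pointing down it reaches from about 0.275 to 0.725 m from the base axis. Payload 15.9 kg.
Tool frame: the origin (TCP) lies midway between the tips of the shut fingers; the grasp point (between the pads) lies 19 mm behind it (ctrl.pinch_z is the distance from the TCP to the grasp point, in m); z points along the fingers, x is the direction in which the jaws open and shut, and the axes are right-handed (so a half turn about z gives the same grasp; the last joint's range is limited). The gripper opens to 85 mm and grips with 20 to 120 N. Pads are 22 mm wide; open, the fingers measure 114 mm over their backs; the gripper's body (76 mm by 85 mm) begins 54 mm behind the grasp point. The pads swing forward as they close: fully open they stand 13 mm farther back than shut.
Start: joints at [1.138, 0.213, -0.034, 1.323, 0, 1.571], TCP at [0.21, 0.454, 0.231] pointing down, gripper open.
Joint ranges: [-2.98, 2.98], [-0.74, 1.72], [-1.14, 1.35], [-2.1, 2.04], [-1.57, 1.44], [-3.14, 3.14]. Speed limits (rad/s): [1.89, 1.89, 2.39, 2.57, 3.14, 3.14].

INTERFACE

Orientations are given as a unit quaternion [x, y, z, w].
In Python, from station import sense, snapshot, ticket, ctrl gives the robot as it stands.
- The arm moves only by the tool move_arm, never from a script. Its argument "plan" is a list of rows, each a list of 3 entries, a list of its own where there are three numbers: the opening, from -1 (shut) to 1 (fully open), then the shift along the tool's x, y, z in m, then the turn, a rotation vector about the tool's x, y, z in rad. A call has exactly 10 rows; each row shifts and turns the commanded pose from where the row before left it, along the tool's axes as they then stand; what a row does not reach is not made up. A row lasts 1/12 s, in which the tool goes at most 41.7 mm and 7.16 degrees, less where a joint would pass 70% of its speed; a pose out of reach is approached as far as the arm can. A call is refused whole if a number of a shift passes 0.0417 or a number of a turn 0.125, either way. A call with a gripper value outside its range is refused whole. The fingers move at their own pace and stop on an object; "force" is the grip in N (left out, the last holds). Time passes only in rows, so rows that do not move let the fingers close, or fill a call up. It gives the time, the measured TCP pose, the force and the opening at its end, in the units of the state.
- sense(): the state, without advancing time (a new reading comes with each control period).
- snapshot(name): name is "scene" or "top"; returns a dict with "color" (420x560x3 uint8, red, green, blue), "camera_matrix" (3x3 intrinsics, pixels), "R" (3x3) and "t" (3): a world point X has camera coordinates R X + t. Camera axes: x right, y down, z forward; pixel columns grow to the right and rows downward; lengths in m; the calibration is good to about 2 mm. A picture is of the moment at which its call begins. There is no depth.
- ticket.close_job(): hands the job in, once; it reports no verdict.
The state is a dict: "clock": time; "joint_pos": joint angles; "joint_velocities": joint speeds; "joint_efforts": joint torques, N m; "tool_pos": TCP position; "tool_rot": TCP orientation; "contact_force": force on the tool from outside, world axes, zero at the start; "ft_torque": the same for the moment, N m; "grip_width": finger opening in m.
Only numpy, scipy, OpenCV 4.12 (cv2) and the standard library are available. Lean on these libraries where they do the work, as an engineer would, in place of code of your own. Each camera call takes 0.05 s, during which the arm holds its last target. There are 200 camera calls.

## Working session

There is one attempt and no reset: what is moved stays moved. The work goes in short steps, Python scripts to look and compute and a tool call to move; the robot and the scene stay as the last step left them, time stands still between calls to the robot, and variables do not carry over. Pictures are saved under pics/ and viewed, about 8 in all and at most 12, crops included, and the job is handed in when it is done.

Besides the shell and the picture viewer there is one more tool, called after "Call:" in YAML: its name, and indented under it one key for each argument. move_arm: Moves the arm, as the interface text tells. Its arguments: {"type":"object","properties":{"plan":{"type":"array","items":{"type":"array"}},"force":{"type":"number"}},"required":["plan"]}

```bash
mkdir -p pics && python3 - <<'E'
from station import sense,snapshot,ctrl
import cv2,numpy as np
for n in("scene","top"):
    s=snapshot(n);cv2.imwrite(f"pics/{n}0.png",cv2.resize(s["color"][:,:,::-1],(800,600),interpolation=cv2.INTER_CUBIC))
    np.savez(f"{n}0.npz",**s);print(n,s["camera_matrix"].round(1).tolist(),s["R"].round(3).tolist(),s["t"].round(3))
print(sense())
E
```

```text
scene [[424.1, 0.0, 278.7], [0.0, 424.1, 214.8], [0.0, 0.0, 1.0]] [[0.867, -0.499, 0.013], [-0.37, -0.66, -0.654], [0.334, 0.562, -0.757]] [-0.405  0.254  0.836]
top [[382.0, 0.0, 281.8], [0.0, 382.0, 206.4], [0.0, 0.0, 1.0]] [[0.012, -1.0, 0.004], [-0.982, -0.012, -0.189], [0.189, -0.001, -0.982]] [-0.014  0.504  0.914]
{'clock': 0.1, 'joint_pos': array([ 1.13802501e+00,  2.13292311e-01, -3.49818516e-02,  1.32350658e+00,
       -3.96852812e-05,  1.57081716e+00]), 'joint_velocities': array([ 7.38186063e-04, -3.40481810e-04,  3.83330253e-03,  2.06522446e-04,
       -4.33850691e-04,  2.01773239e-05]), 'joint_efforts': array([-2.72198786e-04, -6.87248468e+01,  4.87807167e+01,  1.22921841e-02,
       -5.16444095e-05, -2.95266796e-05]), 'tool_pos': array([0.20957713, 0.4536204 , 0.23087872]), 'tool_rot': array([ 8.42438952e-01,  5.38791582e-01, -4.03959828e-04,  2.81923145e-04]), 'contact_force': array([ 0.17183832,  0.08862747, -0.63001186]), 'ft_torque': array([ 0.00898344,  0.01569005, -0.01304206]), 'grip_width': 0.08543589749936348}
```

View pics/top0.png

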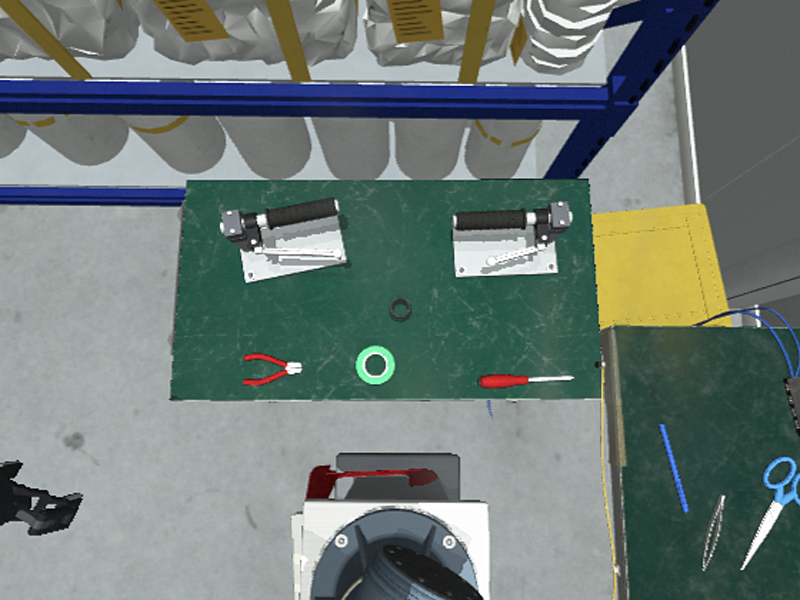

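View pics/scene0.png

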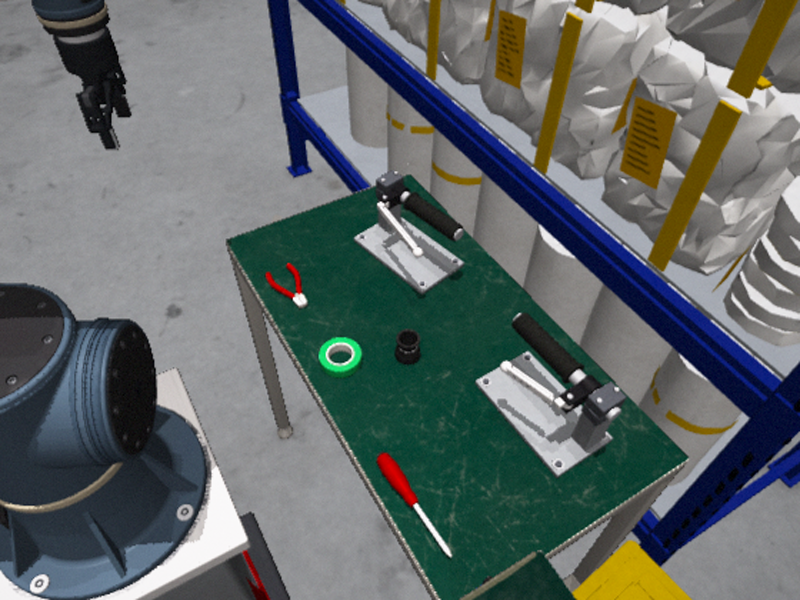

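The top view shows the long stand on the left (plate near corners about (246,282) and (346,262), ball end (344,261)). The short stand is on the right (near corners (456,276) and (557,272), ball (491,261)). The scene view shows the same layout with the arm clear of it. I'll look at enlarged crops to get precise points.

```bash
python3 - <<'E'
import cv2,numpy as np
def crop(n,x,y,w,h,k): 
    im=np.load(f"{n}0.npz")["color"][:,:,::-1]; return cv2.resize(im[y:y+h,x:x+w],None,fx=k,fy=k,interpolation=cv2.INTER_CUBIC)
# top: crops 100x75 at 8x -> 800x600 stacked as two 400-high
a=crop("top",145,130,110,74,7);b=crop("top",305,130,110,74,7)
cv2.imwrite("pics/topL.png",a);cv2.imwrite("pics/topS.png",b)
a=crop("scene",240,110,100,100,6);b=crop("scene",325,210,125,125,4.8)
cv2.imwrite("pics/sceneLS.png",cv2.resize(np.hstack([a,b]),(800,400)))
E
```

```text
(no output)
```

View pics/topL.png

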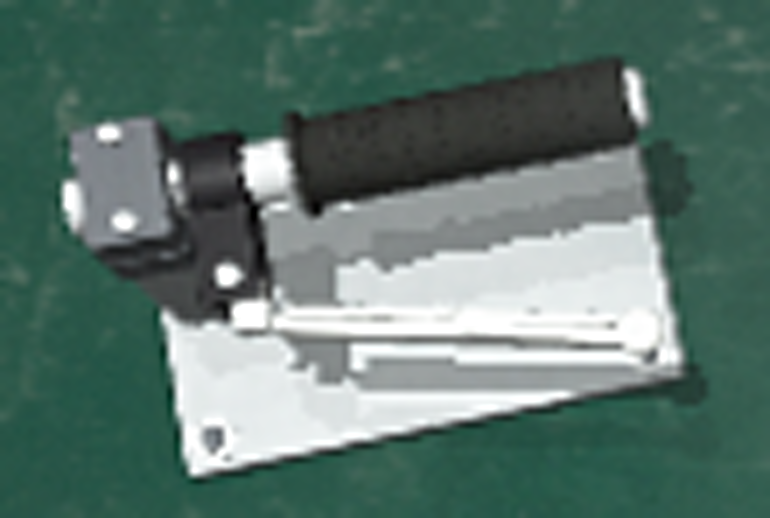

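View pics/topS.png

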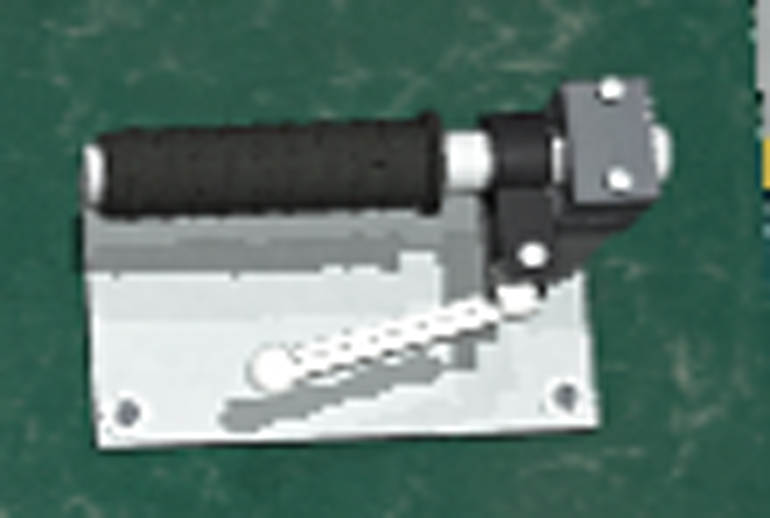

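View pics/sceneLS.png

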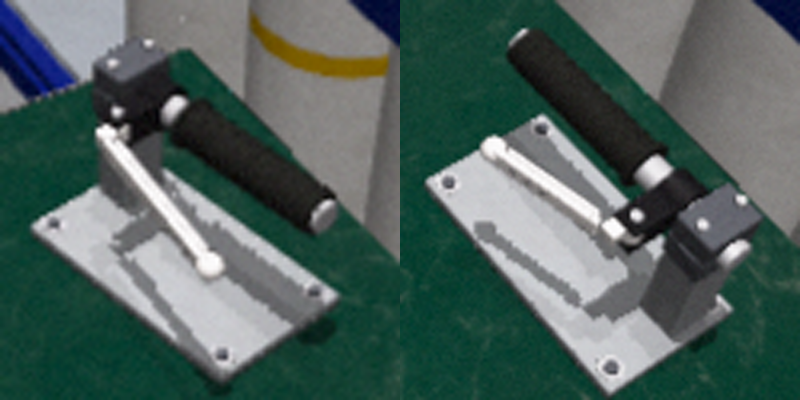

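In the top crops, the long plate's near corners are at (190,475) and (683,372), with the ball at (640,328). The short plate's are at (98,446) and (600,428), with the ball at (272,369). The scene crops give the same corners, and both levers are at rest. Next I'll cast rays onto the known heights and fit each stand pose.

```bash
cat > h.py <<'E'
import numpy as np
D={n:dict(np.load(f"{n}0.npz")) for n in("scene","top")}
def ray(n,p):
    d=D[n];R=d["R"];return -R.T@d["t"],R.T@np.linalg.solve(d["camera_matrix"],[p[0],p[1],1])
def onz(n,p,z):
    c,r=ray(n,p);return c+r*(z-c[2])/r[2]
def tri(p,q):
    a,r=ray("top",p);b,s=ray("scene",q);k=np.linalg.lstsq(np.c_[r,-s],b-a,rcond=None)[0]
    P,Q=a+k[0]*r,b+k[1]*s;return (P+Q)/2,np.linalg.norm(P-Q)
def fit(S,W):
    S,W=np.array(S),np.array(W);a=S-S.mean(0);b=W-W.mean(0)
    th=np.arctan2((a[:,0]*b[:,1]-a[:,1]*b[:,0]).sum(),(a*b).sum());R=np.array([[np.cos(th),-np.sin(th)],[np.sin(th),np.cos(th)]])
    t=W.mean(0)-R@S.mean(0);return th,R,t,(S@R.T+t-W)
E
python3 - <<'E'
from h import *
T=lambda x0,u,v:(x0+(u+.5)/7-.5,130+(v+.5)/7-.5)
L=lambda u,v:(240+u/4-.4,110+v/4-.4)
S=lambda u,v:(325+(u-400)/3.2-.4,210+v/3.2-.4)
c=[(-.055,.095),(-.055,-.095),(.055,-.095),(.055,.095)]
bar=[(.02,.1),(.02,-.1)]
cfg={"long":dict(top=[T(145,190,472),T(145,683,370)],bars=[T(145,68,203),T(145,640,95)],sc=[L(35,225),L(222,378),L(338,296)],si=[0,1,2],ball=(T(145,640,328),L(209,263)),press=(-.061,-.057)),
"short":dict(top=[T(305,98,444),T(305,600,426)],bars=[T(305,88,175),T(305,668,152)],sc=[S(427,181),S(607,391),S(545,117)],si=[0,1,3],ball=(T(305,272,369),S(493,150)),press=(-.05,.013))}
for n,g in cfg.items():
    print(n)
    A=[onz("top",p,.01)[:2] for p in g["top"]];B=[onz("top",p,.105)[:2] for p in g["bars"]];C=[onz("scene",p,.01)[:2] for p in g["sc"]]
    print("edge len",np.linalg.norm(A[0]-A[1]),"bar",np.linalg.norm(B[0]-B[1]))
    for nm,s,w in(("plate top",c[:2],A),("bar",bar,B),("scene",[c[i] for i in g["si"]],C),("all",c[:2]+bar+[c[i] for i in g["si"]],A+B+C)):
        th,R,t,e=fit(s,w);print(nm,"yaw",th.round(4),"t",t.round(4),"press",(R@g["press"]+t).round(4),"maxres",abs(e).max().round(4))
    P,e=tri(*g["ball"]);print("ball",P.round(4),e.round(4),"in stand",(R.T@(P[:2]-t)).round(4))
E
```

```text
long
edge len 0.18865089264879822 bar 0.20097073395652268
plate top yaw 0.2239 t [0.6081 0.2025] press [0.5613 0.1334] maxres 0.0007
bar yaw 0.2103 t [0.6092 0.2005] press [0.5614 0.132 ] maxres 0.0005
scene yaw 0.2107 t [0.6034 0.2001] press [0.5556 0.1316] maxres 0.0022
all yaw 0.2083 t [0.6065 0.2006] press [0.5586 0.1323] maxres 0.0051
ball [0.5631 0.1038 0.1072] 0.0038 in stand [-0.0624 -0.0858]
short
edge len 0.19004196872047419 bar 0.202461118222392
plate top yaw 0.0495 t [ 0.6089 -0.1964] press [ 0.5583 -0.1859] maxres 0.0
bar yaw 0.0546 t [ 0.6087 -0.1941] press [ 0.558  -0.1838] maxres 0.0012
scene yaw 0.0436 t [ 0.6042 -0.1979] press [ 0.5537 -0.1871] maxres 0.0034
all yaw 0.054 t [ 0.607  -0.1962] press [ 0.5563 -0.1859] maxres 0.0044
ball [ 0.5535 -0.1543  0.1021] 0.0036 in stand [-0.0511  0.0448]
```

Call:
move_arm:
  plan:
    - [-1,[0,0,0],[0,0,0.098]]
    - [-1,[0,0,0],[0,0,0.098]]
    - [-1,[0,0,0],[0,0,0.098]]
    - [-1,[0,0,0],[0,0,0.098]]
    - [-1,[0,0,0],[0,0,0.098]]
    - [-1,[0,0,0],[0,0,0.098]]
    - [-1,[0,0,0],[0,0,0.098]]
    - [-1,[0,0,0],[0,0,0.098]]
    - [-1,[0,0,0],[0,0,0.098]]
    - [-1,[0,0,0],[0,0,0.098]]
  force: 40

```text
clock: 0.93
tool_pos: [0.2096, 0.4537, 0.231]
tool_rot: [0.997, 0.076, -0.0, 0.0]
contact_force: [0.6, 0.2, -0.2]
grip_width: -0.0
```

```bash
cat > go.py <<'E'
import sys,numpy as np
from station import sense
from scipy.spatial.transform import Rotation as Ro
# usage: go.py x y z yaw -> remaining shift in present tool axes and turn about tool z
s=sense();M=Ro.from_quat(s["tool_rot"]).as_matrix();yaw=np.arctan2(M[1,0],M[0,0])
print("t",round(float(s["clock"]),2),"pos",s["tool_pos"].round(4),"yaw",yaw.round(4),"tilt",M[:,2].round(3),"F",s["contact_force"].round(2),"grip",round(float(s["grip_width"]),4))
if len(sys.argv)>4:
    g=np.array(sys.argv[1:5],float);print("shift",(M.T@(g[:3]-s["tool_pos"])).round(4),"turnz",(yaw-g[3]).round(4))
E
python3 go.py .48 .115 .20 .16
```

```text
t 0.93 pos [0.2096 0.4537 0.231 ] yaw 0.1531 tilt [-0.    -0.001 -1.   ] F [ 0.59  0.17 -0.22] grip -0.0
shift [0.2156 0.376  0.0311] turnz -0.0069
```

Call:
move_arm:
  plan:
    - [-1,[0.0108,0.0188,0.0],[0,0,0]]
    - [-1,[0.0108,0.0188,0.0],[0,0,0]]
    - [-1,[0.0108,0.0188,0.0],[0,0,0]]
    - [-1,[0.0108,0.0188,0.0],[0,0,0]]
    - [-1,[0.0108,0.0188,0.0],[0,0,0]]
    - [-1,[0.0108,0.0188,0.0],[0,0,0]]
    - [-1,[0.0108,0.0188,0.0],[0,0,0]]
    - [-1,[0.0108,0.0188,0.0],[0,0,0]]
    - [-1,[0.0108,0.0188,0.0],[0,0,0]]
    - [-1,[0.0108,0.0188,0.0],[0,0,0]]

```text
clock: 1.77
tool_pos: [0.3464, 0.2842, 0.2311]
tool_rot: [0.997, 0.079, -0.0, 0.0]
contact_force: [0.0, 0.5, -1.1]
grip_width: -0.0004
```

Call:
move_arm:
  plan:
    - [-1,[0.0108,0.0188,0.003],[0,0,0]]
    - [-1,[0.0108,0.0188,0.003],[0,0,0]]
    - [-1,[0.0108,0.0188,0.003],[0,0,0]]
    - [-1,[0.0108,0.0188,0.003],[0,0,0]]
    - [-1,[0.0108,0.0188,0.003],[0,0,0]]
    - [-1,[0.0108,0.0188,0.003],[0,0,0]]
    - [-1,[0.0108,0.0188,0.003],[0,0,0]]
    - [-1,[0.0108,0.0188,0.003],[0,0,0]]
    - [-1,[0.0108,0.0188,0.003],[0,0,0]]
    - [-1,[0.0108,0.0188,0.003],[0,0,0]]

```text
clock: 2.6
tool_pos: [0.4825, 0.1155, 0.2009]
tool_rot: [0.997, 0.079, -0.0, 0.0]
contact_force: [1.0, -0.3, -0.2]
grip_width: -0.0002
```

```bash
python3 go.py .482 .116 .092 .16
```

```text
t 2.6 pos [0.4825 0.1155 0.2009] yaw 0.1579 tilt [-0.001 -0.    -1.   ] F [ 0.96 -0.29 -0.18] grip -0.0002
shift [-0.0004 -0.0005  0.1089] turnz -0.0021
```

Call:
move_arm:
  plan:
    - [-1,[0,0,0.011],[0,0,0]]
    - [-1,[0,0,0.011],[0,0,0]]
    - [-1,[0,0,0.011],[0,0,0]]
    - [-1,[0,0,0.011],[0,0,0]]
    - [-1,[0,0,0.011],[0,0,0]]
    - [-1,[0,0,0.011],[0,0,0]]
    - [-1,[0,0,0.011],[0,0,0]]
    - [-1,[0,0,0.011],[0,0,0]]
    - [-1,[0,0,0.011],[0,0,0]]
    - [-1,[0,0,0.011],[0,0,0]]

```text
clock: 3.43
tool_pos: [0.4819, 0.1165, 0.0905]
tool_rot: [0.997, 0.079, -0.0, 0.0]
contact_force: [-0.3, 0.7, -0.4]
grip_width: -0.0005
```

Call:
move_arm:
  plan:
    - [-1,[0.005,-0.0003,0],[0,0,0]]
    - [-1,[0.005,-0.0003,0],[0,0,0]]
    - [-1,[0.005,-0.0003,0],[0,0,0]]
    - [-1,[0.005,-0.0003,0],[0,0,0]]
    - [-1,[0.005,-0.0003,0],[0,0,0]]
    - [-1,[0.005,-0.0003,0],[0,0,0]]
    - [-1,[0.005,-0.0003,0],[0,0,0]]
    - [-1,[0.005,-0.0003,0],[0,0,0]]
    - [-1,[0.005,-0.0003,0],[0,0,0]]
    - [-1,[0,0,0],[0,0,0]]

```text
clock: 4.27
tool_pos: [0.5271, 0.1265, 0.0913]
tool_rot: [0.997, 0.079, 0.0, -0.0]
contact_force: [0.6, 0.3, 0.4]
grip_width: -0.0001
```

```bash
python3 go.py .549 .130 .092 .16 && python3 - <<'E'
from station import snapshot
import cv2,numpy as np
a=snapshot("top")["color"][120:220,140:265,::-1];b=snapshot("scene")["color"][90:210,230:350,::-1]
cv2.imwrite("pics/p1.png",np.hstack([cv2.resize(a,(400,320),interpolation=2),cv2.resize(b,(320,320),interpolation=2)]))
E
```

```text
t 4.27 pos [0.5271 0.1265 0.0913] yaw 0.158 tilt [ 0.  0. -1.] F [0.64 0.28 0.36] grip -0.0001
shift [ 0.0222 -0.     -0.0007] turnz -0.002
```

View pics/p1.png

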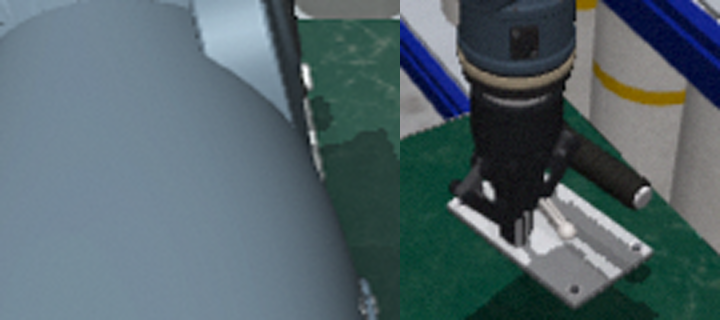

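In this view the fingers stand in front of the long blade, just on the pivot side of the ball end, and clear of the bar. I'll feel forward from here.

Call:
move_arm:
  plan:
    - [-1,[0.002,-0.0001,-0.001],[0,0,0]]
    - [-1,[0.002,-0.0001,-0.001],[0,0,0]]
    - [-1,[0.002,-0.0001,0],[0,0,0]]
    - [-1,[0.002,-0.0001,0],[0,0,0]]
    - [-1,[0.002,-0.0001,0],[0,0,0]]
    - [-1,[0.002,-0.0001,0],[0,0,0]]
    - [-1,[0.002,-0.0001,0],[0,0,0]]
    - [-1,[0.002,-0.0001,0],[0,0,0]]
    - [-1,[0.002,-0.0001,0],[0,0,0]]
    - [-1,[0.002,-0.0001,0],[0,0,0]]

```text
clock: 5.2
tool_pos: [0.5458, 0.1304, 0.0932]
tool_rot: [0.997, 0.079, -0.0, 0.0]
contact_force: [-2.9, -2.4, -0.2]
grip_width: 0.0001
```

Call:
move_arm:
  plan:
    - [-1,[0.001,-0.0001,0],[0,0,0]]
    - [-1,[0.001,-0.0001,0],[0,0,0]]
    - [-1,[0.001,-0.0001,0],[0,0,0]]
    - [-1,[0.001,-0.0001,0],[0,0,0]]
    - [-1,[0.001,-0.0001,0],[0,0,0]]
    - [-1,[0.001,-0.0001,0],[0,0,0]]
    - [-1,[0.001,-0.0001,0],[0,0,0]]
    - [-1,[0.001,-0.0001,0],[0,0,0]]
    - [-1,[0,0,0],[0,0,0]]
    - [-1,[0,0,0],[0,0,0]]

```text
clock: 6.03
tool_pos: [0.5535, 0.1325, 0.0933]
tool_rot: [0.997, 0.079, -0.0, 0.0]
contact_force: [-3.5, -2.0, -0.2]
grip_width: -0.0001
```

```bash
python3 go.py && python3 - <<'E'
from station import snapshot
import cv2,numpy as np
b=snapshot("scene")["color"][120:200,250:350,::-1]
cv2.imwrite("pics/p2.png",cv2.resize(b,(600,480),interpolation=2))
E
```

```text
t 6.03 pos [0.5535 0.1325 0.0933] yaw 0.1579 tilt [-0. -0. -1.] F [-3.53 -2.01 -0.17] grip -0.0001
```

View pics/p2.png

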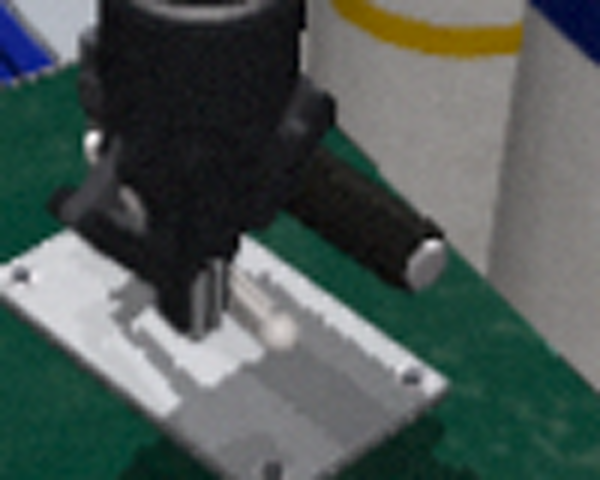

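Contact is confirmed at about 4 N on the front face, with the lever already moving and the finger clear of the bar. Pressing on.

Call:
move_arm:
  plan:
    - [-1,[0.0012,-0.0001,0],[0,0,0]]
    - [-1,[0.0012,-0.0001,0],[0,0,0]]
    - [-1,[0.0012,-0.0001,0],[0,0,0]]
    - [-1,[0.0012,-0.0001,0],[0,0,0]]
    - [-1,[0.0012,-0.0001,0],[0,0,0]]
    - [-1,[0.0012,-0.0001,0],[0,0,0]]
    - [-1,[0.0012,-0.0001,0],[0,0,0]]
    - [-1,[0.0012,-0.0001,0],[0,0,0]]
    - [-1,[0,0,0],[0,0,0]]
    - [-1,[0,0,0],[0,0,0]]

```text
clock: 6.92
tool_pos: [0.5629, 0.1347, 0.0932]
tool_rot: [0.997, 0.079, -0.0, 0.0]
contact_force: [-4.6, -3.5, 0.7]
grip_width: 0.0002
```

```bash
python3 go.py
```

```text
t 6.92 pos [0.5629 0.1347 0.0932] yaw 0.1579 tilt [-0. -0. -1.] F [-4.64 -3.5   0.7 ] grip 0.0002
```

Call:
move_arm:
  plan:
    - [-1,[0.001,-0.0001,0],[0,0,0]]
    - [-1,[0.001,-0.0001,0],[0,0,0]]
    - [-1,[0.001,-0.0001,0],[0,0,0]]
    - [-1,[0.001,-0.0001,0],[0,0,0]]
    - [-1,[0.001,-0.0001,0],[0,0,0]]
    - [-1,[0.001,-0.0001,0],[0,0,0]]
    - [-1,[0,0,0],[0,0,0]]
    - [-1,[0,0,0],[0,0,0]]
    - [-1,[0,0,0],[0,0,0]]
    - [-1,[0,0,0],[0,0,0]]

```text
clock: 7.75
tool_pos: [0.5685, 0.136, 0.0932]
tool_rot: [0.997, 0.079, -0.0, 0.0]
contact_force: [-4.0, -6.5, 0.6]
grip_width: -0.0
```

```bash
python3 go.py
```

```text
t 7.75 pos [0.5685 0.136  0.0932] yaw 0.1578 tilt [-0.001 -0.001 -1.   ] F [-3.97 -6.47  0.62] grip -0.0
```

Normal force is about 5 N, but there is also a sideways component that looks like friction, since the blade runs along an arc. I'll shift a little with the blade to relieve it and check.

Call:
move_arm:
  plan:
    - [-1,[0,0.001,0],[0,0,0]]
    - [-1,[0,0.001,0],[0,0,0]]
    - [-1,[0,0.001,0],[0,0,0]]
    - [-1,[0,0,0],[0,0,0]]
    - [-1,[0,0,0],[0,0,0]]
    - [-1,[0,0,0],[0,0,0]]
    - [-1,[0,0,0],[0,0,0]]
    - [-1,[0,0,0],[0,0,0]]
    - [-1,[0,0,0],[0,0,0]]
    - [-1,[0,0,0],[0,0,0]]

```text
clock: 8.58
tool_pos: [0.569, 0.1339, 0.0932]
tool_rot: [0.997, 0.079, -0.0, -0.001]
contact_force: [-6.1, 1.1, 0.9]
grip_width: 0.0001
```

```bash
python3 go.py && python3 - <<'E'
from station import snapshot
import cv2,numpy as np
b=snapshot("scene")["color"][120:200,250:350,::-1]
cv2.imwrite("pics/p3.png",cv2.resize(b,(600,480),interpolation=2))
E
```

```text
t 8.58 pos [0.569  0.1339 0.0932] yaw 0.1585 tilt [-0.001  0.001 -1.   ] F [-6.06  1.11  0.88] grip 0.0001
```

View pics/p3.png

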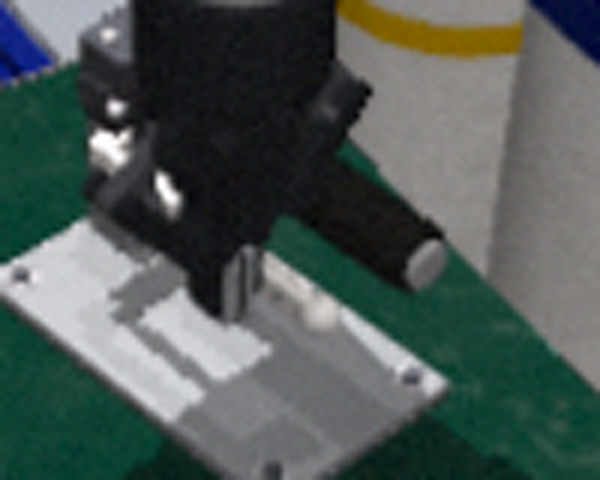

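Friction is confirmed: the sideways force reversed. The picture shows the blade moved in, with the ball at (320,312) and a clear gap to the grip. Continuing along the arc.

Call:
move_arm:
  plan:
    - [-1,[0.001,0.0001,0],[0,0,0]]
    - [-1,[0.001,0.0001,0],[0,0,0]]
    - [-1,[0.001,0.0001,0],[0,0,0]]
    - [-1,[0.001,0.0001,0],[0,0,0]]
    - [-1,[0,0,0],[0,0,0]]
    - [-1,[0,0,0],[0,0,0]]
    - [-1,[0,0,0],[0,0,0]]
    - [-1,[0,0,0],[0,0,0]]
    - [-1,[0,0,0],[0,0,0]]
    - [-1,[0,0,0],[0,0,0]]

```text
clock: 9.47
tool_pos: [0.5729, 0.1341, 0.0932]
tool_rot: [0.997, 0.079, -0.0, -0.0]
contact_force: [-6.5, 0.4, -0.3]
grip_width: -0.0002
```

```bash
python3 go.py
```

```text
t 9.47 pos [0.5729 0.1341 0.0932] yaw 0.1585 tilt [-0.001  0.001 -1.   ] F [-6.5   0.43 -0.28] grip -0.0002
```

Call:
move_arm:
  plan:
    - [-1,[0.0005,0,0],[0,0,0]]
    - [-1,[0.0005,0,0],[0,0,0]]
    - [-1,[0.0005,0.0001,0],[0,0,0]]
    - [-1,[0,0,0],[0,0,0]]
    - [-1,[0,0,0],[0,0,0]]
    - [-1,[0,0,0],[0,0,0]]
    - [-1,[0,0,0],[0,0,0]]
    - [-1,[0,0,0],[0,0,0]]
    - [-1,[0,0,0],[0,0,0]]
    - [-1,[0,0,0],[0,0,0]]

```text
clock: 10.3
tool_pos: [0.5744, 0.1342, 0.0932]
tool_rot: [0.997, 0.079, -0.0, -0.0]
contact_force: [-5.3, 1.8, 0.3]
grip_width: 0.0
```

```bash
python3 go.py
```

```text
t 10.3 pos [0.5744 0.1342 0.0932] yaw 0.1584 tilt [-0.001  0.001 -1.   ] F [-5.26  1.85  0.29] grip 0.0
```

Call:
move_arm:
  plan:
    - [-1,[0.0005,0,0],[0,0,0]]
    - [-1,[0.0005,0,0],[0,0,0]]
    - [-1,[0.0005,0,0],[0,0,0]]
    - [-1,[0,0,0],[0,0,0]]
    - [-1,[0,0,0],[0,0,0]]
    - [-1,[0,0,0],[0,0,0]]
    - [-1,[0,0,0],[0,0,0]]
    - [-1,[0,0,0],[0,0,0]]
    - [-1,[0,0,0],[0,0,0]]
    - [-1,[0,0,0],[0,0,0]]

```text
clock: 11.13
tool_pos: [0.5759, 0.1344, 0.0932]
tool_rot: [0.997, 0.079, -0.0, -0.0]
contact_force: [-6.3, -0.9, -0.2]
grip_width: 0.0005
```

```bash
python3 go.py
```

```text
t 11.13 pos [0.5759 0.1344 0.0932] yaw 0.1584 tilt [-0.001  0.001 -1.   ] F [-6.29 -0.93 -0.17] grip 0.0005
```

Call:
move_arm:
  plan:
    - [-1,[0.0005,0,0],[0,0,0]]
    - [-1,[0.0005,0,0],[0,0,0]]
    - [-1,[0.0005,0,0],[0,0,0]]
    - [-1,[0,0,0],[0,0,0]]
    - [-1,[0,0,0],[0,0,0]]
    - [-1,[0,0,0],[0,0,0]]
    - [-1,[0,0,0],[0,0,0]]
    - [-1,[0,0,0],[0,0,0]]
    - [-1,[0,0,0],[0,0,0]]
    - [-1,[0,0,0],[0,0,0]]

```text
clock: 11.97
tool_pos: [0.5771, 0.1345, 0.0932]
tool_rot: [0.997, 0.079, -0.001, -0.0]
contact_force: [-8.8, -0.4, 1.8]
grip_width: 0.0001
```

```bash
python3 go.py
```

```text
t 11.97 pos [0.5771 0.1345 0.0932] yaw 0.1584 tilt [-0.001  0.001 -1.   ] F [-8.79 -0.42  1.85] grip 0.0001
```

Call:
move_arm:
  plan:
    - [-1,[0.0004,0,0],[0,0,0]]
    - [-1,[0,0,0],[0,0,0]]
    - [-1,[0,0,0],[0,0,0]]
    - [-1,[0,0,0],[0,0,0]]
    - [-1,[0,0,0],[0,0,0]]
    - [-1,[0,0,0],[0,0,0]]
    - [-1,[0,0,0],[0,0,0]]
    - [-1,[0,0,0],[0,0,0]]
    - [-1,[0,0,0],[0,0,0]]
    - [-1,[0,0,0],[0,0,0]]

```text
clock: 12.8
tool_pos: [0.5772, 0.1345, 0.0931]
tool_rot: [0.997, 0.079, -0.001, -0.0]
contact_force: [-9.5, -0.3, 2.4]
grip_width: -0.0001
```

```bash
python3 go.py
```

```text
t 12.8 pos [0.5772 0.1345 0.0931] yaw 0.1585 tilt [-0.002  0.    -1.   ] F [-9.48 -0.27  2.39] grip -0.0001
```

The long lever is at its stop: a 0.4 mm command moved it only 0.1 mm, with force at about 9.5 N. Now I hold it for over 2 s and release slowly back along the path.

Call:
move_arm:
  plan:
    - [-1,[0,0,0],[0,0,0]]
    - [-1,[0,0,0],[0,0,0]]
    - [-1,[0,0,0],[0,0,0]]
    - [-1,[0,0,0],[0,0,0]]
    - [-1,[0,0,0],[0,0,0]]
    - [-1,[0,0,0],[0,0,0]]
    - [-1,[0,0,0],[0,0,0]]
    - [-1,[0,0,0],[0,0,0]]
    - [-1,[0,0,0],[0,0,0]]
    - [-1,[0,0,0],[0,0,0]]

```text
clock: 13.63
tool_pos: [0.5772, 0.1345, 0.0931]
tool_rot: [0.997, 0.079, -0.001, -0.0]
contact_force: [-10.2, -0.9, 3.3]
grip_width: 0.0002
```

Call:
move_arm:
  plan:
    - [-1,[0,0,0],[0,0,0]]
    - [-1,[0,0,0],[0,0,0]]
    - [-1,[0,0,0],[0,0,0]]
    - [-1,[0,0,0],[0,0,0]]
    - [-1,[0,0,0],[0,0,0]]
    - [-1,[0,0,0],[0,0,0]]
    - [-1,[0,0,0],[0,0,0]]
    - [-1,[0,0,0],[0,0,0]]
    - [-1,[0,0,0],[0,0,0]]
    - [-1,[0,0,0],[0,0,0]]

```text
clock: 14.47
tool_pos: [0.5772, 0.1345, 0.0931]
tool_rot: [0.997, 0.079, -0.001, -0.0]
contact_force: [-10.2, -0.7, 2.5]
grip_width: 0.0002
```

Call:
move_arm:
  plan:
    - [-1,[0,0,0],[0,0,0]]
    - [-1,[0,0,0],[0,0,0]]
    - [-1,[0,0,0],[0,0,0]]
    - [-1,[0,0,0],[0,0,0]]
    - [-1,[0,0,0],[0,0,0]]
    - [-1,[0,0,0],[0,0,0]]
    - [-1,[0,0,0],[0,0,0]]
    - [-1,[0,0,0],[0,0,0]]
    - [-1,[0,0,0],[0,0,0]]
    - [-1,[0,0,0],[0,0,0]]

```text
clock: 15.3
tool_pos: [0.5772, 0.1345, 0.0931]
tool_rot: [0.997, 0.079, -0.001, -0.0]
contact_force: [-9.1, -0.8, 2.9]
grip_width: 0.0
```

Call:
move_arm:
  plan:
    - [-1,[-0.003,-0.0003,0],[0,0,0]]
    - [-1,[-0.003,-0.0003,0],[0,0,0]]
    - [-1,[-0.003,-0.0003,0],[0,0,0]]
    - [-1,[-0.003,-0.0003,0],[0,0,0]]
    - [-1,[-0.003,-0.0003,0],[0,0,0]]
    - [-1,[-0.003,-0.0003,0],[0,0,0]]
    - [-1,[-0.003,-0.0003,0],[0,0,0]]
    - [-1,[-0.003,-0.0003,0],[0,0,0]]
    - [-1,[-0.003,-0.0003,0],[0,0,0]]
    - [-1,[-0.003,-0.0003,0],[0,0,0]]

```text
clock: 16.13
tool_pos: [0.5479, 0.1325, 0.0934]
tool_rot: [0.997, 0.079, 0.0, -0.0]
contact_force: [-0.9, 1.1, -0.1]
grip_width: 0.0001
```

Call:
move_arm:
  plan:
    - [-1,[-0.004,0,0],[0,0,0]]
    - [-1,[-0.004,0,0],[0,0,0]]
    - [-1,[-0.004,0,0],[0,0,0]]
    - [-1,[-0.006,0,0],[0,0,0]]
    - [-1,[-0.006,0,0],[0,0,0]]
    - [-1,[-0.008,0,0],[0,0,0]]
    - [-1,[-0.008,0,0],[0,0,0]]
    - [-1,[-0.008,0,0],[0,0,0]]
    - [-1,[-0.008,0,0],[0,0,0]]
    - [-1,[-0.008,0,0],[0,0,0]]

```text
clock: 16.97
tool_pos: [0.4839, 0.1223, 0.0934]
tool_rot: [0.997, 0.079, 0.0, 0.0]
contact_force: [0.1, 0.2, -0.9]
grip_width: -0.0001
```

```bash
python3 go.py .478 -.190 .20 .1
```

```text
t 16.97 pos [0.4839 0.1223 0.0934] yaw 0.158 tilt [ 0. -0. -1.] F [ 0.08  0.19 -0.86] grip -0.0001
shift [-0.055   0.3075 -0.1066] turnz 0.058
```

The long lever has been let out and the force is back to zero. Moving over to the short lever.

Call:
move_arm:
  plan:
    - [-1,[0,0,-0.0215],[0,0,0.029]]
    - [-1,[0,0,-0.0215],[0,0,0.029]]
    - [-1,[0,0,-0.0215],[0,0,0]]
    - [-1,[0,0,-0.0215],[0,0,0]]
    - [-1,[0,0,-0.0215],[0,0,0]]
    - [-1,[-0.0025,0.0207,0],[0,0,0]]
    - [-1,[-0.0025,0.0207,0],[0,0,0]]
    - [-1,[-0.0025,0.0207,0],[0,0,0]]
    - [-1,[-0.0025,0.0207,0],[0,0,0]]
    - [-1,[-0.0025,0.0207,0],[0,0,0]]

```text
clock: 17.8
tool_pos: [0.4821, 0.0173, 0.2008]
tool_rot: [0.999, 0.05, 0.0, 0.0]
contact_force: [-0.0, 0.3, -0.1]
grip_width: -0.0003
```

Call:
move_arm:
  plan:
    - [-1,[-0.0025,0.0207,0],[0,0,0]]
    - [-1,[-0.0025,0.0207,0],[0,0,0]]
    - [-1,[-0.0025,0.0207,0],[0,0,0]]
    - [-1,[-0.0025,0.0207,0],[0,0,0]]
    - [-1,[-0.0025,0.0207,0],[0,0,0]]
    - [-1,[-0.0025,0.0207,0],[0,0,0]]
    - [-1,[-0.0025,0.0207,0],[0,0,0]]
    - [-1,[-0.0025,0.0207,0],[0,0,0]]
    - [-1,[-0.0025,0.0207,0],[0,0,0]]
    - [-1,[-0.0025,0.0207,0],[0,0,0]]

```text
clock: 18.63
tool_pos: [0.4779, -0.1911, 0.2008]
tool_rot: [0.999, 0.05, 0.0, 0.0]
contact_force: [0.8, 0.1, 0.2]
grip_width: -0.0
```

```bash
python3 go.py .477 -.190 .094 .1; python3 - <<'E'
from station import snapshot
import cv2,numpy as np
s=snapshot("scene")["color"][:,:,::-1];o=np.load("scene0.npz")["color"][:,:,::-1]
f=lambda im:cv2.resize(im[110:200,240:340],(400,360),interpolation=2)
print("lever area mean diff",np.abs(s[150:190,262:298].astype(int)-o[150:190,262:298]).mean())
cv2.imwrite("pics/p4.png",np.hstack([f(o),f(s)]))
E
```

```text
t 18.63 pos [ 0.4779 -0.1911  0.2008] yaw 0.1 tilt [ 0. -0. -1.] F [0.82 0.06 0.25] grip -0.0
shift [-0.0008 -0.0012  0.1068] turnz -0.0
lever area mean diff 12.747453703703703
```

View pics/p4.png

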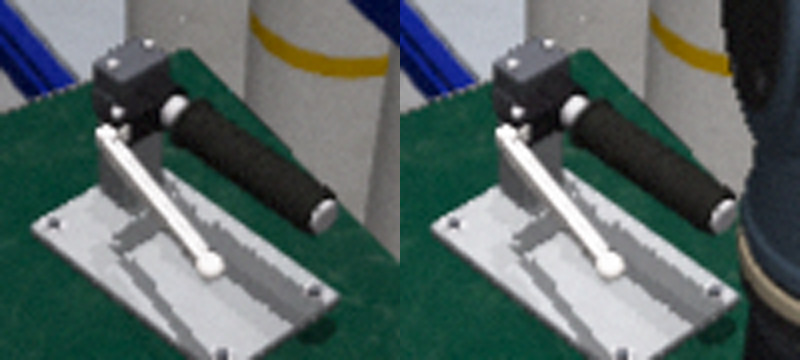

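The left half is the start and the right half is now. The long lever's ball is at the same spot in both, about (209,263), so it is fully back out. Next, down and up to the short lever.

Call:
move_arm:
  plan:
    - [-1,[0,0,0.0107],[0,0,0]]
    - [-1,[0,0,0.0107],[0,0,0]]
    - [-1,[0,0,0.0107],[0,0,0]]
    - [-1,[0,0,0.0107],[0,0,0]]
    - [-1,[0,0,0.0107],[0,0,0]]
    - [-1,[0,0,0.0107],[0,0,0]]
    - [-1,[0,0,0.0107],[0,0,0]]
    - [-1,[0,0,0.0107],[0,0,0]]
    - [-1,[0,0,0.0107],[0,0,0]]
    - [-1,[0,0,0.0107],[0,0,0]]

```text
clock: 19.52
tool_pos: [0.478, -0.19, 0.0933]
tool_rot: [0.999, 0.05, 0.0, 0.0]
contact_force: [-0.0, 0.3, -0.7]
grip_width: 0.0
```

Call:
move_arm:
  plan:
    - [-1,[0.0055,0.0002,0],[0,0,0]]
    - [-1,[0.0055,0.0002,0],[0,0,0]]
    - [-1,[0.0055,0.0002,0],[0,0,0]]
    - [-1,[0.0055,0.0002,0],[0,0,0]]
    - [-1,[0.0055,0.0002,0],[0,0,0]]
    - [-1,[0.0055,0.0002,0],[0,0,0]]
    - [-1,[0.0055,0.0002,0],[0,0,0]]
    - [-1,[0.0055,0.0002,0],[0,0,0]]
    - [-1,[0.0055,0.0002,0],[0,0,0]]
    - [-1,[0,0,0],[0,0,0]]

```text
clock: 20.35
tool_pos: [0.5289, -0.1871, 0.0938]
tool_rot: [0.999, 0.05, 0.0, 0.0]
contact_force: [0.7, 0.7, -0.9]
grip_width: 0.0003
```

Call:
move_arm:
  plan:
    - [-1,[0.001,0,0],[0,0,0]]
    - [-1,[0.001,0,0],[0,0,0]]
    - [-1,[0.001,0,0],[0,0,0]]
    - [-1,[0.001,0,0],[0,0,0]]
    - [-1,[0.001,0,0],[0,0,0]]
    - [-1,[0.001,0,0],[0,0,0]]
    - [-1,[0.001,0,0],[0,0,0]]
    - [-1,[0.001,0,0],[0,0,0]]
    - [-1,[0.001,0,0],[0,0,0]]
    - [-1,[0.001,0,0],[0,0,0]]

```text
clock: 21.18
tool_pos: [0.5379, -0.1861, 0.0938]
tool_rot: [0.999, 0.05, -0.0, 0.0]
contact_force: [0.6, 0.2, -0.5]
grip_width: -0.0001
```

```bash
python3 go.py && python3 - <<'E'
from station import snapshot
import cv2,numpy as np
b=snapshot("scene")["color"][200:320,320:470,::-1]
cv2.imwrite("pics/p5.png",cv2.resize(b,(600,480),interpolation=2))
E
```

```text
t 21.18 pos [ 0.5379 -0.1861  0.0938] yaw 0.1 tilt [-0. -0. -1.] F [ 0.55  0.18 -0.5 ] grip -0.0001
```

View pics/p5.png

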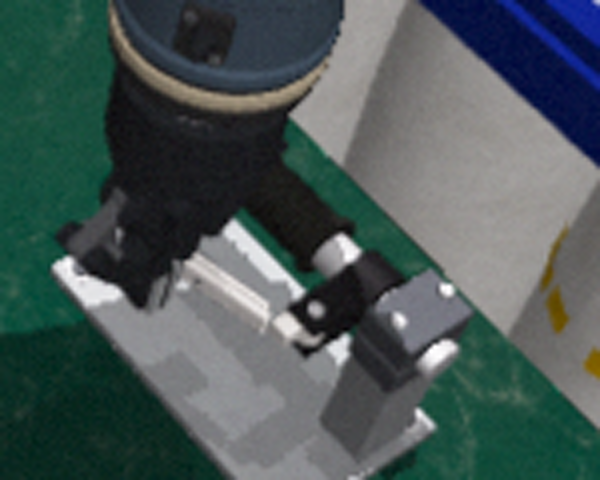

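The fingers stand in front of the short blade on its outer part, clear of the fork at (310,320) and the bar, with no contact yet. Feeling forward.

Call:
move_arm:
  plan:
    - [-1,[0.001,0,0],[0,0,0]]
    - [-1,[0.001,0,0],[0,0,0]]
    - [-1,[0.001,0,0],[0,0,0]]
    - [-1,[0.001,0,0],[0,0,0]]
    - [-1,[0.001,-0.0002,0],[0,0,0]]
    - [-1,[0.001,-0.0003,0],[0,0,0]]
    - [-1,[0.001,-0.0003,0],[0,0,0]]
    - [-1,[0.001,-0.0003,0],[0,0,0]]
    - [-1,[0,0,0],[0,0,0]]
    - [-1,[0,0,0],[0,0,0]]

```text
clock: 22.07
tool_pos: [0.5455, -0.1841, 0.0937]
tool_rot: [0.999, 0.05, -0.0, -0.0]
contact_force: [-4.2, 3.2, 0.7]
grip_width: 0.0
```

```bash
python3 go.py
```

```text
t 22.07 pos [ 0.5455 -0.1841  0.0937] yaw 0.1001 tilt [-0.  0. -1.] F [-4.24  3.17  0.74] grip 0.0
```

Call:
move_arm:
  plan:
    - [-1,[0.001,-0.0006,0],[0,0,0]]
    - [-1,[0.001,-0.0006,0],[0,0,0]]
    - [-1,[0.001,-0.0005,0],[0,0,0]]
    - [-1,[0.001,-0.0005,0],[0,0,0]]
    - [-1,[0.001,-0.0004,0],[0,0,0]]
    - [-1,[0.001,-0.0004,0],[0,0,0]]
    - [-1,[0.001,-0.0003,0],[0,0,0]]
    - [-1,[0.001,-0.0003,0],[0,0,0]]
    - [-1,[0,0,0],[0,0,0]]
    - [-1,[0,0,0],[0,0,0]]

```text
clock: 22.9
tool_pos: [0.5534, -0.1799, 0.0939]
tool_rot: [0.999, 0.05, 0.0, 0.0]
contact_force: [-3.9, -2.5, -1.0]
grip_width: 0.0
```

```bash
python3 go.py
```

```text
t 22.9 pos [ 0.5534 -0.1799  0.0939] yaw 0.1 tilt [ 0. -0. -1.] F [-3.91 -2.46 -1.01] grip 0.0
```

Call:
move_arm:
  plan:
    - [-1,[0.001,-0.0001,0],[0,0,0]]
    - [-1,[0.001,-0.0001,0],[0,0,0]]
    - [-1,[0.001,-0.0002,0],[0,0,0]]
    - [-1,[0.001,-0.0002,0],[0,0,0]]
    - [-1,[0,0,0],[0,0,0]]
    - [-1,[0,0,0],[0,0,0]]
    - [-1,[0,0,0],[0,0,0]]
    - [-1,[0,0,0],[0,0,0]]
    - [-1,[0,0,0],[0,0,0]]
    - [-1,[0,0,0],[0,0,0]]

```text
clock: 23.73
tool_pos: [0.5571, -0.1786, 0.0938]
tool_rot: [0.999, 0.05, -0.0, -0.0]
contact_force: [-5.4, -0.9, 1.2]
grip_width: 0.0003
```

```bash
python3 go.py
```

```text
t 23.73 pos [ 0.5571 -0.1786  0.0938] yaw 0.1001 tilt [-0.  0. -1.] F [-5.44 -0.93  1.2 ] grip 0.0003
```

Call:
move_arm:
  plan:
    - [-1,[0.0006,-0.0001,0],[0,0,0]]
    - [-1,[0.0006,-0.0001,0],[0,0,0]]
    - [-1,[0.0006,-0.0001,0],[0,0,0]]
    - [-1,[0.0005,-0.0001,0],[0,0,0]]
    - [-1,[0,0,0],[0,0,0]]
    - [-1,[0,0,0],[0,0,0]]
    - [-1,[0,0,0],[0,0,0]]
    - [-1,[0,0,0],[0,0,0]]
    - [-1,[0,0,0],[0,0,0]]
    - [-1,[0,0,0],[0,0,0]]

```text
clock: 24.57
tool_pos: [0.5592, -0.1779, 0.0938]
tool_rot: [0.999, 0.05, -0.0, -0.0]
contact_force: [-6.2, -1.1, 1.7]
grip_width: 0.0001
```

```bash
python3 go.py
```

```text
t 24.57 pos [ 0.5592 -0.1779  0.0938] yaw 0.1001 tilt [-0.001  0.    -1.   ] F [-6.2  -1.06  1.67] grip 0.0001
```

Call:
move_arm:
  plan:
    - [-1,[0.0005,-0.0001,0],[0,0,0]]
    - [-1,[0.0005,-0.0001,0],[0,0,0]]
    - [-1,[0.0005,0,0],[0,0,0]]
    - [-1,[0,0,0],[0,0,0]]
    - [-1,[0,0,0],[0,0,0]]
    - [-1,[0,0,0],[0,0,0]]
    - [-1,[0,0,0],[0,0,0]]
    - [-1,[0,0,0],[0,0,0]]
    - [-1,[0,0,0],[0,0,0]]
    - [-1,[0,0,0],[0,0,0]]

```text
clock: 25.4
tool_pos: [0.5606, -0.1775, 0.0937]
tool_rot: [0.999, 0.05, -0.0, -0.0]
contact_force: [-6.5, 0.4, 1.0]
grip_width: -0.0003
```

```bash
python3 go.py
```

```text
t 25.4 pos [ 0.5606 -0.1775  0.0937] yaw 0.1001 tilt [-0.001  0.001 -1.   ] F [-6.51  0.38  1.01] grip -0.0003
```

Call:
move_arm:
  plan:
    - [-1,[0.0005,-0.0001,0],[0,0,0]]
    - [-1,[0.0005,-0.0001,0],[0,0,0]]
    - [-1,[0,0,0],[0,0,0]]
    - [-1,[0,0,0],[0,0,0]]
    - [-1,[0,0,0],[0,0,0]]
    - [-1,[0,0,0],[0,0,0]]
    - [-1,[0,0,0],[0,0,0]]
    - [-1,[0,0,0],[0,0,0]]
    - [-1,[0,0,0],[0,0,0]]
    - [-1,[0,0,0],[0,0,0]]

```text
clock: 26.23
tool_pos: [0.5616, -0.1773, 0.0937]
tool_rot: [0.999, 0.05, -0.0, -0.0]
contact_force: [-5.9, -0.6, 1.3]
grip_width: 0.0001
```

```bash
python3 go.py
```

```text
t 26.23 pos [ 0.5616 -0.1773  0.0937] yaw 0.1001 tilt [-0.001  0.001 -1.   ] F [-5.95 -0.6   1.27] grip 0.0001
```

Call:
move_arm:
  plan:
    - [-1,[0.0005,0,0],[0,0,0]]
    - [-1,[0.0005,0,0],[0,0,0]]
    - [-1,[0,0,0],[0,0,0]]
    - [-1,[0,0,0],[0,0,0]]
    - [-1,[0,0,0],[0,0,0]]
    - [-1,[0,0,0],[0,0,0]]
    - [-1,[0,0,0],[0,0,0]]
    - [-1,[0,0,0],[0,0,0]]
    - [-1,[0,0,0],[0,0,0]]
    - [-1,[0,0,0],[0,0,0]]

```text
clock: 27.07
tool_pos: [0.5625, -0.177, 0.0937]
tool_rot: [0.999, 0.05, -0.0, -0.0]
contact_force: [-6.5, 1.1, 2.1]
grip_width: 0.0001
```

```bash
python3 go.py
```

```text
t 27.07 pos [ 0.5625 -0.177   0.0937] yaw 0.1002 tilt [-0.001  0.001 -1.   ] F [-6.46  1.05  2.13] grip 0.0001
```

Call:
move_arm:
  plan:
    - [-1,[0.0005,-0.0001,0],[0,0,0]]
    - [-1,[0.0005,-0.0001,0],[0,0,0]]
    - [-1,[0,0,0],[0,0,0]]
    - [-1,[0,0,0],[0,0,0]]
    - [-1,[0,0,0],[0,0,0]]
    - [-1,[0,0,0],[0,0,0]]
    - [-1,[0,0,0],[0,0,0]]
    - [-1,[0,0,0],[0,0,0]]
    - [-1,[0,0,0],[0,0,0]]
    - [-1,[0,0,0],[0,0,0]]

```text
clock: 27.9
tool_pos: [0.5634, -0.1768, 0.0937]
tool_rot: [0.999, 0.05, -0.0, -0.0]
contact_force: [-7.6, 0.7, 2.2]
grip_width: 0.0003
```

```bash
python3 go.py
```

```text
t 27.9 pos [ 0.5634 -0.1768  0.0937] yaw 0.1001 tilt [-0.001  0.001 -1.   ] F [-7.62  0.74  2.17] grip 0.0003
```

Call:
move_arm:
  plan:
    - [-1,[0.0004,0,0],[0,0,0]]
    - [-1,[0.0004,0,0],[0,0,0]]
    - [-1,[0,0,0],[0,0,0]]
    - [-1,[0,0,0],[0,0,0]]
    - [-1,[0,0,0],[0,0,0]]
    - [-1,[0,0,0],[0,0,0]]
    - [-1,[0,0,0],[0,0,0]]
    - [-1,[0,0,0],[0,0,0]]
    - [-1,[0,0,0],[0,0,0]]
    - [-1,[0,0,0],[0,0,0]]

```text
clock: 28.73
tool_pos: [0.5638, -0.1767, 0.0937]
tool_rot: [0.999, 0.05, -0.001, -0.0]
contact_force: [-9.7, 0.6, 4.4]
grip_width: -0.0002
```

```bash
python3 go.py
```

```text
t 28.73 pos [ 0.5638 -0.1767  0.0937] yaw 0.1 tilt [-0.002  0.001 -1.   ] F [-9.73  0.58  4.4 ] grip -0.0002
```

This is at the stop by the force, 9.7 N with the advance stalling. A last 0.2 mm confirms it, then I hold and release.

Call:
move_arm:
  plan:
    - [-1,[0.0002,0,0],[0,0,0]]
    - [-1,[0,0,0],[0,0,0]]
    - [-1,[0,0,0],[0,0,0]]
    - [-1,[0,0,0],[0,0,0]]
    - [-1,[0,0,0],[0,0,0]]
    - [-1,[0,0,0],[0,0,0]]
    - [-1,[0,0,0],[0,0,0]]
    - [-1,[0,0,0],[0,0,0]]
    - [-1,[0,0,0],[0,0,0]]
    - [-1,[0,0,0],[0,0,0]]

```text
clock: 29.57
tool_pos: [0.5639, -0.1767, 0.0936]
tool_rot: [0.999, 0.05, -0.001, -0.0]
contact_force: [-11.7, -0.4, 3.5]
grip_width: -0.0001
```

Call:
move_arm:
  plan:
    - [-1,[0,0,0],[0,0,0]]
    - [-1,[0,0,0],[0,0,0]]
    - [-1,[0,0,0],[0,0,0]]
    - [-1,[0,0,0],[0,0,0]]
    - [-1,[0,0,0],[0,0,0]]
    - [-1,[0,0,0],[0,0,0]]
    - [-1,[0,0,0],[0,0,0]]
    - [-1,[0,0,0],[0,0,0]]
    - [-1,[0,0,0],[0,0,0]]
    - [-1,[0,0,0],[0,0,0]]

```text
clock: 30.4
tool_pos: [0.5639, -0.1767, 0.0936]
tool_rot: [0.999, 0.05, -0.001, -0.0]
contact_force: [-10.9, 0.9, 3.7]
grip_width: -0.0
```

Call:
move_arm:
  plan:
    - [-1,[0,0,0],[0,0,0]]
    - [-1,[0,0,0],[0,0,0]]
    - [-1,[0,0,0],[0,0,0]]
    - [-1,[0,0,0],[0,0,0]]
    - [-1,[0,0,0],[0,0,0]]
    - [-1,[0,0,0],[0,0,0]]
    - [-1,[0,0,0],[0,0,0]]
    - [-1,[0,0,0],[0,0,0]]
    - [-1,[0,0,0],[0,0,0]]
    - [-1,[0,0,0],[0,0,0]]

```text
clock: 31.23
tool_pos: [0.5639, -0.1767, 0.0936]
tool_rot: [0.999, 0.05, -0.001, -0.0]
contact_force: [-10.6, 0.9, 5.2]
grip_width: -0.0001
```

Call:
move_arm:
  plan:
    - [-1,[0,0,0],[0,0,0]]
    - [-1,[0,0,0],[0,0,0]]
    - [-1,[0,0,0],[0,0,0]]
    - [-1,[0,0,0],[0,0,0]]
    - [-1,[0,0,0],[0,0,0]]
    - [-1,[0,0,0],[0,0,0]]
    - [-1,[0,0,0],[0,0,0]]
    - [-1,[0,0,0],[0,0,0]]
    - [-1,[0,0,0],[0,0,0]]
    - [-1,[0,0,0],[0,0,0]]

```text
clock: 32.07
tool_pos: [0.5639, -0.1767, 0.0936]
tool_rot: [0.999, 0.05, -0.001, -0.0]
contact_force: [-11.1, 0.3, 4.1]
grip_width: -0.0
```

```bash
python3 go.py
```

```text
t 32.07 pos [ 0.5639 -0.1767  0.0936] yaw 0.1 tilt [-0.002  0.001 -1.   ] F [-11.08   0.27   4.15] grip -0.0
```

The short lever held at its stop for 3.3 s at about 11 N. Releasing along the arc and backing off.

Call:
move_arm:
  plan:
    - [-1,[-0.002,0.0003,0],[0,0,0]]
    - [-1,[-0.002,0.0004,0],[0,0,0]]
    - [-1,[-0.002,0.0005,0],[0,0,0]]
    - [-1,[-0.002,0.0006,0],[0,0,0]]
    - [-1,[-0.002,0.0006,0],[0,0,0]]
    - [-1,[-0.002,0.0007,0],[0,0,0]]
    - [-1,[-0.002,0.0008,0],[0,0,0]]
    - [-1,[-0.003,0.001,0],[0,0,0]]
    - [-1,[-0.003,0.001,0],[0,0,0]]
    - [-1,[-0.003,0.001,0],[0,0,0]]

```text
clock: 32.9
tool_pos: [0.5426, -0.1862, 0.0938]
tool_rot: [0.999, 0.05, 0.0, -0.0]
contact_force: [-2.9, 1.1, -1.3]
grip_width: 0.0001
```

Call:
move_arm:
  plan:
    - [-1,[-0.003,0,0],[0,0,0]]
    - [-1,[-0.003,0,0],[0,0,0]]
    - [-1,[-0.004,0,0],[0,0,0]]
    - [-1,[-0.006,0,0],[0,0,0]]
    - [-1,[-0.007,0,0],[0,0,0]]
    - [-1,[-0.008,0,0],[0,0,0]]
    - [-1,[-0.008,0,0],[0,0,0]]
    - [-1,[-0.008,0,0],[0,0,0]]
    - [-1,[-0.008,0,0],[0,0,0]]
    - [-1,[-0.008,0,0],[0,0,0]]

```text
clock: 33.73
tool_pos: [0.4791, -0.1926, 0.0939]
tool_rot: [0.999, 0.05, 0.0, 0.0]
contact_force: [-0.9, 0.3, 0.6]
grip_width: -0.0001
```

Call:
move_arm:
  plan:
    - [-1,[0,0,-0.02],[0,0,0]]
    - [-1,[0,0,-0.02],[0,0,0]]
    - [-1,[0,0,-0.02],[0,0,0]]
    - [-1,[0,0,-0.02],[0,0,0]]
    - [-1,[0,0,-0.02],[0,0,0]]
    - [-1,[-0.01,-0.02,0],[0,0,0]]
    - [-1,[-0.01,-0.025,0],[0,0,0]]
    - [-1,[-0.01,-0.025,0],[0,0,0]]
    - [-1,[-0.01,-0.02,0],[0,0,0]]
    - [-1,[0,0,0],[0,0,0]]

```text
clock: 34.57
tool_pos: [0.429, -0.1046, 0.194]
tool_rot: [0.999, 0.051, -0.0, -0.0]
contact_force: [-0.0, 0.5, -0.5]
grip_width: -0.0
```

```bash
python3 go.py && python3 - <<'E'
from station import snapshot
import cv2
cv2.imwrite("pics/p6.png",cv2.resize(snapshot("scene")["color"][:,:,::-1],(800,600),interpolation=2))
E
```

```text
t 34.57 pos [ 0.429  -0.1046  0.194 ] yaw 0.1016 tilt [-0.     0.001 -1.   ] F [-0.03  0.47 -0.47] grip -0.0
```

View pics/p6.png

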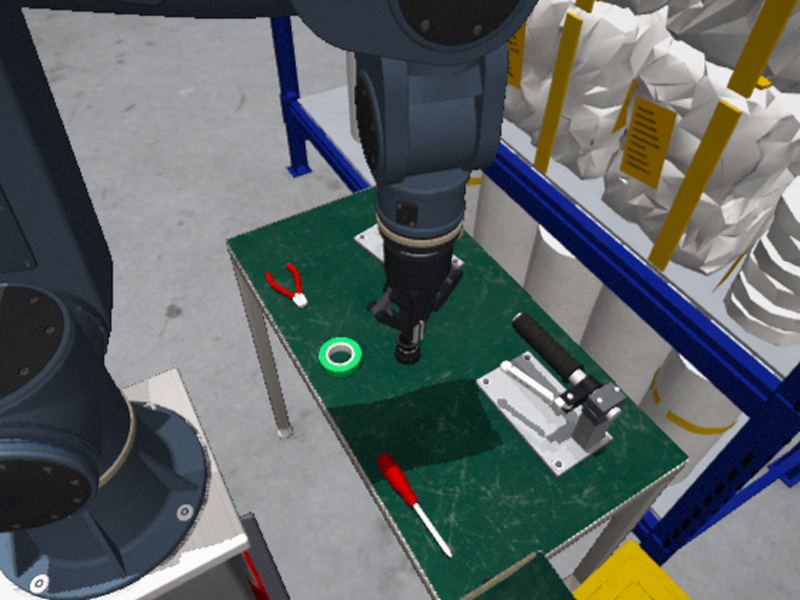

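The short lever is fully back out, with its ball at (507,368) as at the start. Cutters, tape, driver and loupe are all in their original places, and the arm hangs free at z 0.194. I'll hand the job in.

```bash
python3 -c "
from station import ticket
print(ticket.close_job())"
```

```text
the job is handed in; nothing more can be done
None
```

Both levers stop short of their bars. I pressed the long one first, then the short one, on the front face with the backs of the shut fingers. The job was handed in at about 35 s of the 64 s allowed.

| Lever | Held at stop | Wrist force at stop | Sign that it was the stop |
|---|---|---|---|
| Long | over 2.5 s | about 10 N | 0.4 mm command moved the tool only 0.1 mm |
| Short | about 3.3 s | about 11 N | 0.8 mm command moved it 0.4 mm; a last 0.2 mm moved it 0.1 mm |

- **Forces:** the holding forces are a few newtons above the 6.3 N and 7.1 N needed to reach the stops. A sideways friction force of up to about 6.5 N also showed up during the long press, and I eased it by following the blade's arc.
- **Final checks:** pictures taken after each release show both levers fully back out. In the last one the loose things are where they were, the arm is free and the wrist force is about zero.
- **Not measured:** I never saw the tool touch a bar. I judged that from pictures during the approach and pressing, and took none with either lever held at its stop.
- **Disagreement:** the two cameras placed the stands about 5 mm apart along x, so I relied on the force reading to find contact and stop.

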